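# Load a sample bottle from its case onto the shaker

## Robot

A 7-joint arm with a two-finger parallel gripper is mounted at the origin on the work surface. World frame = base frame: x ahead of the robot, y to its left, z up, the work surface at z = 0. Lengths are in m, angles in rad, forces in N, time in s.
With the tool pointing down it reaches from about 0.4 to 0.85 m from the base axis. Payload 10.4 kg.
Tool frame: the origin (TCP) lies between the finger pads; the fingertips stand 11 mm ahead of it and the grasp point (between the pads) lies 8 mm behind it; z points along the fingers, y is the line along which they close (so a half turn about z gives the same grasp; the last joint's range is limited). The gripper opens to 85 mm and grips with 20 to 120 N. Pads are 22 mm wide; open, the fingers measure 114 mm over their backs; the gripper's body (76 mm by 85 mm) begins 54 mm behind the grasp point. The pads swing forward as they close: fully open they stand 13 mm farther back than shut.
Start: joints at [-1.223, 0.332, -0.065, 1.46, 0.022, 1.35, -0.088], TCP at [0.226, 0.583, 0.242] pointing down, gripper open.
Joint ranges: [-2.6, 2.6], [-0.5, 2.12], [-1.47, 1.34], [0.16, 2.42], [-1.27, 4.41], [0.06, 2.06], [-2.6, 2.6]. Speed limits (rad/s): [2.22, 2.22, 2.79, 2.79, 3.14, 3.14, 3.14].

## Interface

Orientations are given as a rotation vector (axis times angle).
In Python, from bench import status, eyes, env gives the robot as it stands.
- The arm moves only by the tool apply_moves, never from a script. Its arguments are lists of equal length, an entry for each row: "turn": the turn, a rotation vector about the tool's x, y, z in rad, a list of three; "offset": the shift along the tool's x, y, z in m, a list of three; "gripper": the closure, from -1 (fully open) to 1 (shut), so that 0 is half open. In form: {"turn": [[rx, ry, rz], ...], "offset": [[tx, ty, tz], ...], "gripper": [gripper, ...]}. A call has exactly 5 rows; each row is the pose to reach, as a shift and turn from the pose commanded when the call began, along the tool's axes at that moment; what a row does not reach only later rows make up. A row lasts 1/8 s, in which the tool goes at most 62.5 mm and 10.7 degrees, less where a joint would pass 70% of its speed; a pose out of reach is approached as far as the arm can. A call with a gripper value outside its range is refused whole. The fingers move at their own pace and stop on an object; the grip force is fixed at half the most. Time passes only in rows, so rows that repeat a pose let the fingers close, or fill a call up. It gives the time, the measured TCP pose, the force, the opening and the grip force at its end, in the units of the state.
- status.observe(): the state, without advancing time (a new reading comes with each control period).
- eyes.snapshot(name): name is "scene" or "side" or "wrist"; returns the picture (480x640x3 uint8, red, green, blue); there is no depth.
- eyes.calibration(name): a dict with "intrinsics" (3x3 intrinsics, pixels), "T" (4x4, takes a point from camera to world coordinates). Camera axes: x right, y up, looking along -z (the intrinsics and any distortion apply to the point x, -y, -z); pixel columns grow to the right and rows downward; lengths in m; the calibration is good to about 2 mm. A picture is of the moment at which its call begins: read the wrist's pose just before it. calibration takes no time and is no camera call; for the wrist camera it gives the pose at the moment of the call.
- env.job_done(): hands the job in; it is judged then, once.
Trained networks look in the newest picture that a camera, given by its name, has taken for a name from the list of things; names that differ only in an ending like _2 or _b are one class to them, and where a whole thing is asked for, a point or a joint stands for the part that bears it (a point fixed in the world has none). Each returns a list of dicts, best first, with "conf" (0 to 1); they miss things now and then, are a little off and sometimes report something else, mostly with a low value. They report only what shows in the picture. A call takes as long as a camera call.
- eyes.spot_in(name, camera): "extent" ([left, top, right, bottom] in pixels, round what is visible of it).
The state is a dict: "time": time; "qpos": joint angles; "joint_vel": joint speeds; "tau": joint torques, N m; "eef_pos": TCP position; "eef_rot": TCP orientation; "force": force on the tool from outside, world axes, zero at the start; "torque": the same for the moment, N m; "grip_width": finger opening in m; "grasp_force": force on a finger pad.
Only numpy, scipy, OpenCV 4.12 (cv2) and the standard library are available. Lean on these libraries where they do the work, as an engineer would, in place of code of your own. Each camera call takes 0.05 s, during which the arm holds its last target. There are 200 camera calls.

## Task

The sample bottle has to go on the shaker: swing the sample case's lid up and back past its balance point so that it stays open by itself, lift out the narrow-necked bottle and lay it gently, without dropping it, in the middle of the shaker's V cradle, either way round. Then swing the shaker's hinged keeper over the bottle and press it down until it snaps fully home under its spring clips. Leave the case open with the wide-mouthed jar lying in it, and do not disturb the other things on the bench.

Things in the scene. Friction and masses are not known exactly. Their poses are not given: they have to be found in the camera images.
- case: Grey sample case, fixed, 165 (x) by 260 mm (y), rim 80 mm high, walls 6 mm, lid on top. Origin: centre of underside; x from the front (handle) to the hinge side, z up. In two lanes along x, at y = +58 and -58 mm, bottles lie on V saddles (10 mm thick, at x = -47 and +13 mm), axis 45 mm above the bench, cap to the hinge. Fingers fit down both sides between the saddles, about x = -17 mm.
- lid (a joint): Angle of the case lid, rad: 0 shut (start), growing as its front edge swings up and over to the case's +x; stop at 1.95. No latch. It balances at about 1.4: left below that it falls shut, left past it it sinks back onto the stop and stays. Lifting it by the handle takes about 2 N.
- lid_handle (a point): Middle of the lid's bow handle: round steel bar 10 mm thick, 96 mm long, level, parallel to the hinge (point y), 34 mm out from the lid's front (29 mm finger gap). Shut: 92 mm above the bench, 116 mm in front of the case's centre. Turns with the lid.
- lid_hinge (a point): Middle of the lid's hinge axis (point y), at the far (+x) top edge of the case, 80 mm above the bench. The handle moves on a 199 mm arc about it and is 12 mm above it when shut. The lid is 24 mm thick.
- bottle_center (a point): Narrow-necked bottle to be moved, in either lane: amber glass, white label, lying; straight round wall 54 mm in diameter, 90 mm long, then a sloping shoulder and a black cap 30 mm in diameter; 128 mm long over all, 0.15 to 0.35 kg. Site on its axis at the middle of the straight wall; point x along the axis to the cap.
- jar_center (a point): The wide-mouthed jar that stays in the case: amber glass, white label, lying; 54 mm in diameter, with a black cap almost as wide as the body; 105 mm long. The point is on its axis near mid-length; point x towards its cap.
- shaker: Benchtop shaker, fixed: cream housing 200 (x) by 220 mm (y), panel facing the robot; aluminium platform 180 by 200 mm, top 85 mm above the bench. Origin: centre of underside; x from the panel to the keeper's hinge side, z up. On the platform: V cradle, keeper hinge posts (161 mm above the bench, x = +62, y = +-49 mm), two leaf-spring clips (to 175 mm, x = -45, y = +-50 mm).
- cradle (a point): Where the bottle's centre belongs when it lies in the V cradle: on the platform's middle, 121 mm above the bench (36 mm above the platform). The bottle lies along this point's y, cap to either side, on two black V saddles 10 mm thick at y = +-30 mm; between them the middle 50 mm is free for fingers.
- keeper (a joint): Angle of the keeper, rad: 0 shut, level over the bottle; about 1.6 upright; stop at 2.05. It starts thrown back and its stiff hinge keeps it where left, except near shut. In the last 0.1 rad its arms push two spring clips aside: about 4 to 8 N straight down on the cross bar snaps it home, and the clips hold it. Shut, it clears a seated bottle by 3 mm.
- keeper_bar (a point): Middle of the keeper's cross bar: a round steel bar 10 mm thick, 80 mm long, along y of the shaker. Two 8 mm side arms at its ends (y = +-40 mm) run 135 mm to the hinge. Shut, it is 155 mm above the bench and 73 mm in front of the shaker's centre. The point turns with the keeper.
- keeper_hinge (a point): Middle of the keeper's hinge axis, 155 mm above the bench, 62 mm beyond the shaker's centre; the axis is this point's y. The cross bar moves on a 135 mm arc about it.
- beaker_mid (a point): Empty glass beaker, 68 mm in diameter, 90 mm high, standing on the bench; bystander. Site at half height.
- wash_bottle_mid (a point): White wash bottle, 72 mm in diameter, 195 mm high with its spout, standing on the bench; bystander. Site 70 mm above its foot.
- tube_rack_mid (a point): White rack of test tubes, 125 by 80 mm, 112 mm high with the tubes; bystander. Site at half the rack's height, 30 mm.

How it is judged:
On the way, in this order (a step that is already met when the one before it is completed fails the run):
1. the case's lid stands open past its balance point (value of joint lid above 1.6 rad), for 0.2 s.
2. the narrow-necked bottle lies in the shaker's cradle, with the keeper still open (x of bottle_center in the frame of cradle between -0.006 and 0.006 m and y of bottle_center in the frame of cradle between -0.013 and 0.013 m and z of bottle_center in the frame of cradle below 0.004 m and angle between the x axis of bottle_center and the y axis of cradle, either way round below 0.1 rad and contact force between the fingers and bottle below 0.1 N and value of joint keeper above 0.5 rad), for 0.2 s.
3. the keeper is fully home under its clips (value of joint keeper below 0.025 rad), for 0.2 s.
At the end, for the whole second after the job is handed in: Lid resting open (over 1.8 rad); narrow-necked bottle at rest in the cradle, its centre within 6 mm across, 13 mm along and 4 mm in height, its axis within 0.1 rad; keeper home (under 0.025 rad); jar within 15 mm of where it lay (value of joint lid above 1.8 rad and x of bottle_center in the frame of cradle between -0.006 and 0.006 m and y of bottle_center in the frame of cradle between -0.013 and 0.013 m and z of bottle_center in the frame of cradle between -0.004 and 0.004 m and angle between the x axis of bottle_center and the y axis of cradle, either way round below 0.1 rad and value of joint keeper below 0.025 rad and distance of jar_center from where it was at the start of the episode below 0.015 m and linear speed of bottle below 0.02 m/s); the robot touches nothing.
It fails at once if the bottle is dropped or banged: it falls free by more than about 1 cm, or is pressed hard on the shaker ((linear speed of bottle above 0.5 m/s and contact force between the fingers and bottle below 0.1 N) or contact force between bottle and shaker above 60 N).
It fails at once if a bystander is disturbed (distance of any of jar_center, beaker_mid, wash_bottle_mid, tube_rack_mid from where it was at the start of the episode above 0.03 m).
It also fails if it takes over 72 s, if anything falls off the work surface, if the arm or the gripper's body presses on something with over 40 N, if the wrist force passes 120 N, or if a joint passes its speed limit or range.

## Working session

There is one attempt and no reset: what is moved stays moved. The work goes in short steps, Python scripts to look and compute and a tool call to move; the robot and the scene stay as the last step left them, time stands still between calls to the robot, and variables do not carry over. Pictures are saved under pics/ and viewed, at most 10 in all, crops included, and the job is handed in when it is done.

Besides the shell and the picture viewer there is one more tool, called as name(argument=value, ...) on one line, values as JSON. apply_moves: Moves the arm, as the interface text tells. Its arguments: {"type":"object","properties":{"turn":{"type":"array","items":{"type":"array","items":{"type":"number"}}},"offset":{"type":"array","items":{"type":"array","items":{"type":"number"}}},"gripper":{"type":"array","items":{"type":"number"}}},"required":["turn","offset","gripper"]}

```bash
ls; mkdir -p pics
cat > h.py <<'E'
import numpy as np, cv2
from bench import status, eyes, env
from scipy.spatial.transform import Rotation as R
def ray(cam,u,v,C=None):
    C=C or eyes.calibration(cam); K=np.array(C["intrinsics"]);T=np.array(C["T"])
    d=np.linalg.inv(K)@[u,v,1]; d=T[:3,:3]@[d[0],-d[1],-d[2]]
    return T[:3,3],d
def atz(cam,u,v,z,C=None):
    o,d=ray(cam,u,v,C); return o+d*(z-o[2])/d[2]
def proj(cam,P,C=None):
    C=C or eyes.calibration(cam); K=np.array(C["intrinsics"]);T=np.array(C["T"])
    p=(np.atleast_2d(P)-T[:3,3])@T[:3,:3]; p=p*[1,-1,-1]; q=p@K.T; return q[:,:2]/q[:,2:]
E
python3 - <<'E'
from h import *
np.set_printoptions(precision=3,suppress=True)
s=status.observe();print(s)
for c in("scene","side","wrist"):
    im=eyes.snapshot(c);cv2.imwrite(f"pics/{c}0.png",im[:,:,::-1]);print(c,np.array(eyes.calibration(c)["T"]),np.array(eyes.calibration(c)["intrinsics"])[0])
    if c!="wrist":
        for n in("case","lid_handle","lid","shaker","keeper_bar","keeper","beaker_mid","wash_bottle_mid","tube_rack_mid"):
            print(n,[(np.round(d["extent"]),round(d["conf"],2)) for d in eyes.spot_in(n,c)[:2]])
E
```

```text
pics
{'time': 0.0, 'qpos': array([-1.223,  0.333, -0.065,  1.461,  0.022,  1.35 , -0.089]), 'joint_vel': array([ 0.001,  0.001, -0.001, -0.001,  0.001, -0.001, -0.002]), 'tau': array([ -0.001, -62.545,   0.049, -39.16 ,   0.016,   0.01 ,  -0.   ]), 'eef_pos': array([0.226, 0.582, 0.242]), 'eef_rot': array([-0.579, -3.088,  0.002]), 'force': array([ 0.284, -0.044,  0.307]), 'torque': array([-0.052,  0.024,  0.02 ]), 'grasp_force': 0.0, 'grip_width': 0.08541338683714479}
scene [[ 0.472 -0.511  0.719  1.499]
 [ 0.882  0.282 -0.378 -0.462]
 [-0.01   0.812  0.584  0.837]
 [ 0.     0.     0.     1.   ]] [477.012   0.    314.723]
case [(array([178., 224., 296., 319.]), 0.65)]
lid_handle [(array([178., 221., 296., 296.]), 0.89)]
lid [(array([178., 226., 300., 296.]), 0.72)]
shaker [(array([317., 174., 416., 269.]), 0.76)]
keeper_bar [(array([367., 175., 408., 210.]), 0.58)]
keeper [(array([366., 173., 410., 213.]), 0.56)]
beaker_mid [(array([321., 282., 352., 324.]), 0.73)]
wash_bottle_mid [(array([436., 176., 464., 234.]), 0.89)]
tube_rack_mid []
side [[ 0.989  0.074 -0.129  0.456]
 [-0.149  0.493 -0.857 -0.984]
 [ 0.     0.867  0.498  0.7  ]
 [ 0.     0.     0.     1.   ]] [448.538   0.    317.717]
case [(array([254., 255., 358., 376.]), 0.88)]
lid_handle [(array([248., 259., 359., 348.]), 0.77)]
lid [(array([252., 261., 358., 349.]), 0.58)]
shaker [(array([253., 152., 334., 265.]), 0.62)]
keeper_bar [(array([310., 147., 338., 205.]), 0.77)]
keeper [(array([310., 154., 334., 197.]), 0.7), (array([372., 247., 399., 287.]), 0.39)]
beaker_mid [(array([376., 246., 400., 287.]), 0.61)]
wash_bottle_mid [(array([288., 156., 315., 204.]), 0.56)]
tube_rack_mid [(array([340., 365., 398., 462.]), 0.6)]
wrist [[ 0.362 -0.887 -0.285  0.153]
 [ 0.932  0.345  0.111  0.611]
 [ 0.    -0.306  0.952  0.374]
 [ 0.     0.     0.     1.   ]] [359.294   0.    318.468]
```

Run:
```python
import cv2
a=cv2.imread("pics/scene0.png")[150:350,150:480];cv2.imwrite("pics/a.png",cv2.resize(a,(792,480),interpolation=2))
a=cv2.imread("pics/side0.png")[130:390,220:420];cv2.imwrite("pics/b.png",cv2.resize(a,(460,598),interpolation=2))
```

```text
(no output)
```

View pics/a.png

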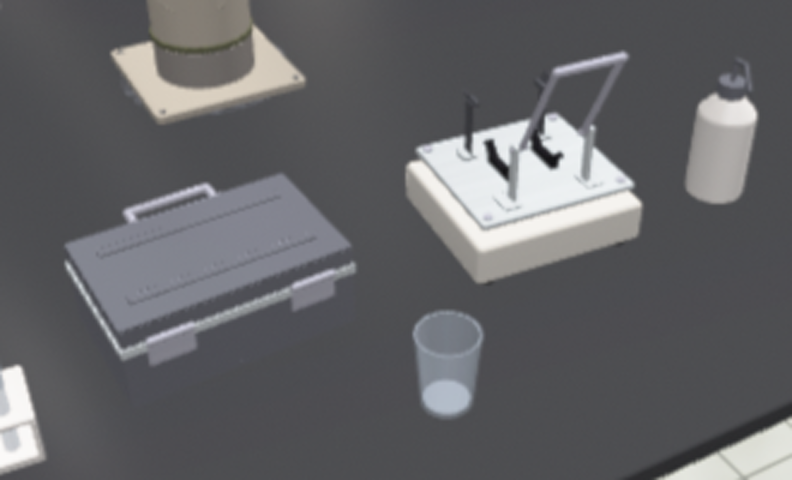

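View pics/b.png

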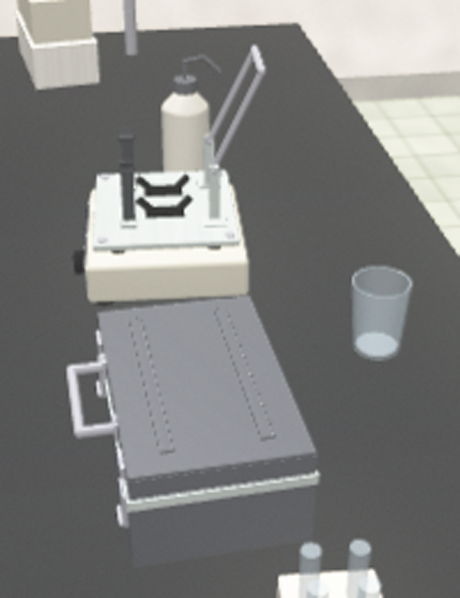

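```bash
cat > fit.py <<'E'
from h import *
from scipy.optimize import least_squares
np.set_printoptions(precision=4,suppress=True)
S=lambda x,y:(150+x/2.4,150+y/2.4); D=lambda x,y:(220+x/2.3,130+y/2.3)
case=[("scene",S(66,248),(-.0825,-.13,.104)),("scene",S(285,176),(-.0825,.13,.104)),("scene",S(352,243),(.0825,.13,.104)),("scene",S(120,332),(.0825,-.13,.104)),("scene",S(169,200),(-.116,0,.092)),
("side",D(98,312),(-.0825,.13,.104)),("side",D(250,297),(.0825,.13,.104)),("side",D(315,456),(.0825,-.13,.104)),("side",D(130,479),(-.0825,-.13,.104)),("side",D(73,400),(-.116,0,.092))]
sh=[("scene",S(418,152),(-.09,-.1,.085)),("scene",S(555,115),(-.09,.1,.085)),("scene",S(633,184),(.09,.1,.085)),("scene",S(487,222),(.09,-.1,.085)),("scene",S(470,97),(-.045,-.05,.175)),("scene",S(541,78),(-.045,.05,.175)),
("side",D(98,178),(-.09,.1,.085)),("side",D(230,172),(.09,.1,.085)),("side",D(241,243),(.09,-.1,.085)),("side",D(91,246),(-.09,-.1,.085))]
Cs={c:eyes.calibration(c) for c in("scene","side")}
def fit(L,x0):
    def w(p,q):
        c,s=np.cos(p[2]),np.sin(p[2]);return [p[0]+c*q[0]-s*q[1],p[1]+s*q[0]+c*q[1],q[2]]
    f=lambda p:np.ravel([proj(c,w(p,q),Cs[c])[0]-uv for c,uv,q in L])
    r=least_squares(f,x0,loss="soft_l1");print(r.x,np.round(r.fun.reshape(-1,2),1).tolist());return r.x
if __name__=="__main__":
    fit(case,[.5,-.2,0]);fit(sh,[.5,.2,0])
    for n,c,u,v,z in(("beaker","scene",336,318,0),("wash","scene",450,232,0)):print(n,atz(c,u,v,z))
E
python3 fit.py
```

```text
[ 0.5491 -0.1891  0.0569] [[-1.5, -1.5], [-1.5, -1.7], [-0.1, 0.9], [-1.2, 0.1], [-1.1, 0.3], [-0.3, -1.3], [-0.0, -2.2], [1.1, -3.2], [-0.7, -1.6], [1.5, -1.2]]
[ 0.5587  0.2012 -0.0725] [[-2.3, -1.6], [-0.2, -0.9], [0.2, 0.3], [-2.7, 2.2], [-0.9, -2.2], [0.7, -1.6], [0.4, -2.3], [-0.2, -1.5], [0.8, -1.7], [1.3, -0.6]]
beaker [ 0.7846 -0.0306  0.    ]
wash [0.6355 0.4588 0.    ]
```

```bash
cat >> h.py <<'E'
def down(a,tilt=0):
    M=np.column_stack([[-np.sin(a),np.cos(a),0],[np.cos(a),np.sin(a),0],[0,0,-1]])
    return M
def plan(*wps):
    """wps: (pos, Rmat); pos is TCP"""
    s=status.observe();P=s["eef_pos"];M=R.from_rotvec(s["eef_rot"]).as_matrix()
    print("t",round(s["time"],2),"pos",np.round(P,4),"F",np.round(s["force"],1),"w",round(s["grip_width"],4),"gf",round(float(s["grasp_force"]),1),"q",np.round(s["qpos"],2))
    for p,Q in wps:
        print("turn",np.round(R.from_matrix(M.T@Q).as_rotvec(),3).tolist(),"off",np.round(M.T@(np.array(p)-P),4).tolist())
E
python3 -c "
from h import *
plan(([.42,.3,.32],down(.63)),([.41,-.15,.3],down(.057)))"
```

```text
t 1.05 pos [0.2265 0.5826 0.2424] F [ 0.5  0.  -0.4] w 0.0856 gf 0.0 q [-1.22  0.33 -0.06  1.46  0.02  1.35 -0.09]
turn [0.0, -0.0, 0.57] off [-0.2828, -0.1932, -0.0777]
turn [0.0, -0.0, 1.143] off [-0.4365, -0.6163, -0.0577]
```

apply_moves(turn=[[0, 0, 0.1], [0, 0, 0.2], [0, 0, 0.35], [0, 0, 0.5], [0, 0, 0.57]], offset=[[-0.045, -0.03, -0.03], [-0.09, -0.06, -0.06], [-0.14, -0.09, -0.078], [-0.185, -0.125, -0.078], [-0.23, -0.16, -0.078]], gripper=[-0.3, -0.3, -0.3, -0.3, -0.3])

```text
time: 1.68
eef_pos: [0.3837, 0.3484, 0.3207]
eef_rot: [1.429, 2.798, 0.002]
force: [1.1, 1.2, 0.1]
grip_width: 0.0553
grasp_force: 0.0
```

```bash
python3 -c "
from h import *
plan(([.41,-.15,.3],down(.057)))"
```

```text
t 1.68 pos [0.3837 0.3484 0.3207] F [1.1 1.2 0.1] w 0.0553 gf 0.0 q [-0.97  0.06  0.15  1.62 -0.01  1.46 -0.19]
turn [0.001, -0.001, 0.569] off [-0.4192, -0.2709, 0.0203]
```

apply_moves(turn=[[0, 0, 0.1], [0, 0, 0.2], [0, 0, 0.3], [0, 0, 0.45], [0, 0, 0.57]], offset=[[-0.05, -0.032, 0], [-0.1, -0.065, 0.0], [-0.15, -0.097, 0], [-0.2, -0.13, 0.01], [-0.25, -0.162, 0.02]], gripper=[-0.3, -0.3, -0.3, -0.3, -0.3])

```text
time: 2.3
eef_pos: [0.3991, 0.0507, 0.3003]
eef_rot: [2.159, 2.282, 0.002]
force: [0.1, -1.2, -0.4]
grip_width: 0.0555
grasp_force: 0.0
```

```bash
python3 -c "
from h import *
plan(([.41,-.15,.28],down(.057)))"
```

```text
t 2.3 pos [0.3991 0.0507 0.3003] F [ 0.1 -1.2 -0.4] w 0.0555 gf 0.0 q [-0.7  -0.24  0.39  1.92  0.09  1.45 -0.28]
turn [0.001, -0.001, -0.001] off [-0.201, -0.0003, 0.0201]
```

apply_moves(turn=[[0, 0, 0], [0, 0, 0], [0, 0, 0], [0, 0, 0], [0, 0, 0]], offset=[[-0.05, 0, 0], [-0.1, 0, 0.01], [-0.15, 0, 0.02], [-0.2, 0, 0.02], [-0.2, 0, 0.02]], gripper=[-0.3, -0.3, -0.3, -0.3, -0.3])

```text
time: 2.92
eef_pos: [0.4107, -0.1505, 0.2805]
eef_rot: [2.16, 2.28, 0.001]
force: [-0.5, 1.2, 0.5]
grip_width: 0.0553
grasp_force: 0.0
```

Run:
```python
from h import *
hx=np.array([.433,-.196,.09])
plan(([hx[0],hx[1],.2],down(.057)))
C=eyes.calibration("wrist");im=eyes.snapshot("wrist")
cv2.imwrite("pics/w1.png",im[:,:,::-1])
print(proj("wrist",[.4332,-.1957,.092],C),[d for d in eyes.spot_in("lid_handle","wrist")[:2]])
import pickle;pickle.dump(C,open("w1.pkl","wb"))
```

```text
t 2.92 pos [ 0.4107 -0.1505  0.2805] F [-0.5  1.2  0.5] w 0.0553 gf 0.0 q [-0.56 -0.2   0.72  1.89  0.14  1.4   0.18]
turn [0.001, -0.0, -0.003] off [-0.0466, 0.0197, 0.0805]
[[340.04385713 257.73578775]] [{'extent': [334.6, 112.6, 583.1, 378.8], 'conf': 0.93}]
```

View pics/w1.png

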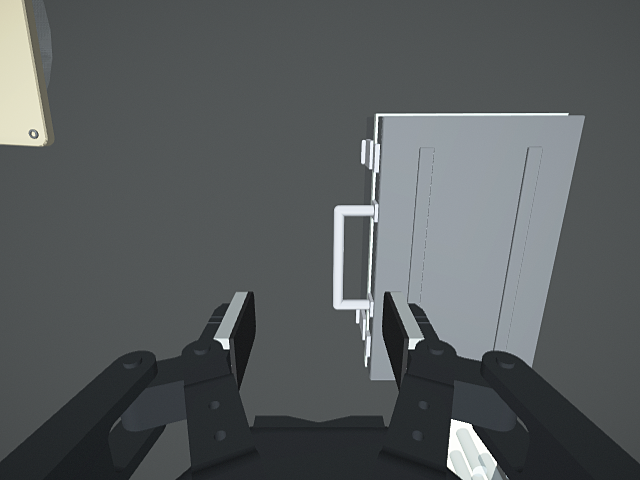

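apply_moves(turn=[[0, 0, -0.003], [0, 0, -0.003], [0, 0, -0.003], [0, 0, -0.003], [0, 0, -0.003]], offset=[[-0.04, 0.018, 0.02], [-0.0466, 0.0197, 0.06], [-0.0466, 0.0197, 0.11], [-0.0466, 0.0197, 0.16], [-0.0466, 0.0197, 0.195]], gripper=[0.4, 0.4, 0.4, 0.4, 0.4])

```text
time: 3.65
eef_pos: [0.4333, -0.1905, 0.0831]
eef_rot: [-2.147, -2.291, 0.001]
force: [0.2, 0.3, -0.7]
grip_width: 0.0259
grasp_force: 0.0
```

Run:
```python
from h import *
plan(([.433,-.1957,.0855],down(.057)))
C=eyes.calibration("wrist");im=eyes.snapshot("wrist")
cv2.imwrite("pics/w2.png",im[150:480,100:540,::-1])
```

```text
t 3.65 pos [ 0.4333 -0.1905  0.0831] F [ 0.2  0.3 -0.7] w 0.0259 gf 0.0 q [-0.48  0.21  0.88  2.06 -0.2   0.95  0.57]
turn [-0.002, -0.001, 0.008] off [-0.0052, -0.0006, -0.0024]
```

View pics/w2.png

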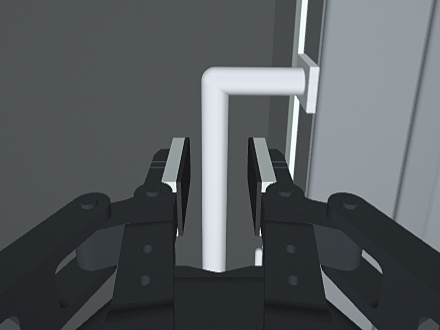

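apply_moves(turn=[[0, 0, 0], [0, 0, 0], [0, 0, 0], [0, 0, 0], [0, 0, 0]], offset=[[0, 0, 0], [0, 0, 0], [0, 0, 0], [0, 0.002, -0.02], [0, 0.009, -0.049]], gripper=[1, 1, 1, 1, 1])

```text
time: 4.32
eef_pos: [0.4411, -0.1908, 0.1353]
eef_rot: [-2.148, -2.287, 0.001]
force: [4.6, 4.5, -4.9]
grip_width: 0.0079
grasp_force: 58.6
```

apply_moves(turn=[[0, 0, 0], [0, 0, 0], [0, 0, 0], [0, 0, 0], [0, 0, 0]], offset=[[0, 0.0112, -0.0274], [0, 0.0264, -0.0531], [0, 0.0453, -0.0762], [0, 0.0674, -0.0962], [0, 0.0923, -0.1127]], gripper=[1, 1, 1, 1, 1])

```text
time: 4.95
eef_pos: [0.5344, -0.1855, 0.2508]
eef_rot: [-2.15, -2.289, -0.003]
force: [1.1, -3.0, -6.8]
grip_width: 0.0078
grasp_force: 60.3
```

apply_moves(turn=[[0, 0, 0], [0, 0, 0], [0, 0, 0], [0, 0, 0], [0, 0, 0]], offset=[[0, 0.027, -0.0125], [0, 0.0556, -0.021], [0, 0.0851, -0.025], [0, 0.115, -0.0246], [0, 0.1444, -0.0197]], gripper=[1, 1, 1, 1, 1])

```text
time: 5.58
eef_pos: [0.6802, -0.1774, 0.2709]
eef_rot: [2.148, 2.286, 0.002]
force: [-1.4, -5.3, 1.9]
grip_width: 0.0074
grasp_force: 59.1
```

apply_moves(turn=[[0, 0, 0], [0, 0, 0], [0, 0, 0], [0, 0, 0], [0, 0, 0]], offset=[[0, 0.0247, 0.0077], [0, 0.0247, 0.0077], [0, 0.0247, 0.0077], [0, 0.0247, 0.0077], [0, 0.0247, -0.03]], gripper=[1, 1, 0, 0, 0])

```text
time: 6.2
eef_pos: [0.7026, -0.1737, 0.2951]
eef_rot: [-2.146, -2.288, 0.002]
force: [0.1, 0.0, 1.1]
grip_width: 0.0426
grasp_force: 0.0
```

Run:
```python
from h import *
c,s=np.cos(.057),np.sin(.057)
f=lambda x,y,z:[.5491+c*x-s*y,-.1891+s*x+c*y,z]
plan((f(-.06,0,.36),down(.057+np.pi/2)))
for n in("scene","side"):
    im=eyes.snapshot(n);cv2.imwrite(f"pics/{n}2.png",im[:,:,::-1])
    for k in("bottle_center","jar_center","lid"):print(n,k,[(d["extent"],d["conf"]) for d in eyes.spot_in(k,n)[:2]])
    print(proj(n,[f(-.017,.058,.045),f(-.017,-.058,.045)]))
a=cv2.imread("pics/side2.png")[130:390,220:420];cv2.imwrite("pics/b2.png",cv2.resize(a,(460,598),interpolation=2))
```

```text
t 6.2 pos [ 0.7026 -0.1737  0.2951] F [0.1 0.  1.1] w 0.0426 gf 0.0 q [-0.26  0.65  0.8   1.08 -0.45  1.58  0.49]
turn [-0.001, -0.005, -1.564] off [-0.005, -0.2144, -0.064]
scene bottle_center []
scene jar_center []
scene lid [([199.5, 221.3, 313.6, 302.1], 0.8)]
[[255.7982236  259.21735321]
 [215.27332298 273.93329048]]
side bottle_center [([276.4, 317.8, 344.2, 345.4], 0.62)]
side jar_center [([273.7, 286.1, 319.0, 314.8], 0.78)]
side lid [([331.8, 211.6, 401.5, 340.1], 0.84)]
[[294.42440874 298.29084831]
 [303.0784169  330.60997552]]
```

View pics/b2.png

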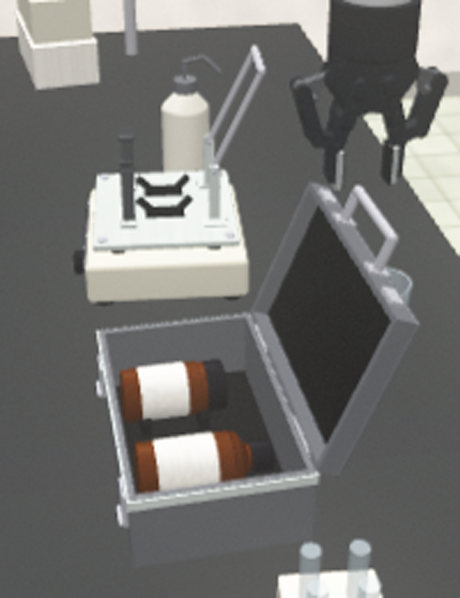

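apply_moves(turn=[[0, 0, 0], [0, 0, -0.18], [0, 0, -0.36], [0, 0, -0.54], [0, 0, -0.72]], offset=[[0, 0, -0.05], [0, -0.045, -0.064], [0, -0.09, -0.064], [0, -0.14, -0.064], [0, -0.18, -0.064]], gripper=[0, -1, -1, -1, -1])

```text
time: 7.22
eef_pos: [0.522, -0.1868, 0.3601]
eef_rot: [-1.197, -2.904, -0.0]
force: [-0.2, -0.6, -0.0]
grip_width: 0.0853
grasp_force: 0.0
```

```bash
cat >> h.py <<'E'
c_,s_=np.cos(.057),np.sin(.057)
f=lambda x,y,z:[.5491+c_*x-s_*y,-.1891+s_*x+c_*y,z]
E
python3 - <<'E'
from h import *
plan((f(-.017,-.058,.25),down(.057+np.pi/2)))
E
```

```text
t 7.22 pos [ 0.522  -0.1868  0.3601] F [-0.2 -0.6 -0. ] w 0.0853 gf 0.0 q [-0.42  0.15  0.78  1.48 -0.11  1.55  1.15]
turn [0.0, -0.001, -0.839] off [-0.0528, -0.0339, 0.1101]
```

apply_moves(turn=[[0, 0, -0.17], [0, 0, -0.34], [0, 0, -0.51], [0, 0, -0.68], [0, 0, -0.839]], offset=[[-0.02, -0.012, 0.02], [-0.04, -0.025, 0.04], [-0.053, -0.034, 0.07], [-0.053, -0.034, 0.1], [-0.053, -0.034, 0.11]], gripper=[-1, -1, -1, -1, -1])

```text
time: 7.85
eef_pos: [0.5361, -0.2478, 0.2481]
eef_rot: [0.088, -3.137, -0.002]
force: [0.9, 0.3, -1.4]
grip_width: 0.0854
grasp_force: 0.0
```

Run:
```python
from h import *
plan((f(-.017,-.058,.037),down(.057+np.pi/2)))
C=eyes.calibration("wrist");im=eyes.snapshot("wrist")
for k in("bottle_center","jar_center"):print(k,[(d["extent"],d["conf"]) for d in eyes.spot_in(k,"wrist")[:2]])
im=im[:,:,::-1].copy()
P=[f(-.017,-.058,.045),f(-.017,.058,.045),f(-.0765,.124,.08),f(-.0765,-.124,.08),f(.0765,-.124,.08),f(.0765,.124,.08)]
Q=proj("wrist",P,C);print(Q.round())
cv2.imwrite("pics/w3.png",im)
import pickle;pickle.dump(C,open("w3.pkl","wb"))
```

```text
t 7.85 pos [ 0.5361 -0.2478  0.2481] F [ 0.9  0.3 -1.4] w 0.0854 gf 0.0 q [-0.2   0.29  0.69  1.58 -0.19  1.34  2.13]
turn [0.001, -0.003, -0.001] off [-0.0, -0.0004, 0.2111]
bottle_center [([289.4, 150.6, 346.5, 286.7], 0.97)]
jar_center [([409.7, 151.1, 472.6, 269.7], 0.57)]
[[318. 207.]
 [439. 207.]
 [542. 145.]
 [236. 146.]
 [248. 313.]
 [511. 313.]]
```

View pics/w3.png

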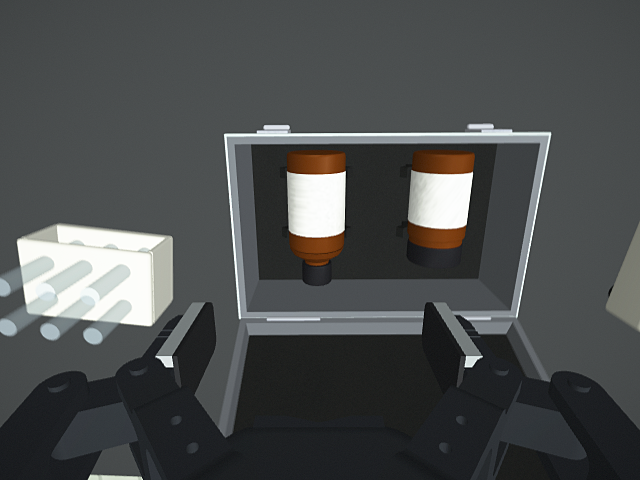

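Run:
```python
from h import *
import pickle;C=pickle.load(open("w3.pkl","rb"))
def ring(x,r):return [f(x,-.058+r*np.cos(t),.045+r*np.sin(t)) for t in np.linspace(0,6.28,40)]
for xb in(-.07,-.066,-.062,-.058):
    q=proj("wrist",ring(xb,.027),C);k=proj("wrist",ring(xb+.128,.015),C);print(xb,q[:,1].min(),q[:,1].max(),q[:,0].min(),q[:,0].max(),k[:,1].max(),k[:,0].min(),k[:,0].max())
```

```text
-0.07 148.28332239067097 152.86014171323782 287.90356005699374 347.372218482173 285.7579666892626 303.1337985869136 332.6177899348936
-0.066 152.45536330132995 157.72352494469945 288.0209252942012 347.2690673833359 289.47157049866996 303.187912191542 332.5742969400859
-0.062 156.59890830498642 162.54806221759367 288.1374206370432 347.1666757639304 293.1597231395081 303.2416681674002 332.5310904381568
-0.058 160.71424835745205 167.33421709992797 288.2530557211102 347.0650352668958 296.8226853624702 303.2950700480846 332.4881676076613
```

apply_moves(turn=[[0, -0.003, 0], [0, -0.003, 0], [0, -0.003, 0], [0, -0.003, 0], [0, -0.003, 0]], offset=[[0.004, 0, 0.055], [0.004, 0, 0.11], [0.004, 0, 0.16], [0.004, 0, 0.195], [0.004, 0, 0.21]], gripper=[-1, -1, -1, -1, -1])

```text
time: 8.62
eef_pos: [0.5328, -0.2481, 0.0395]
eef_rot: [-0.076, 3.139, 0.001]
force: [-0.5, -0.0, 0.1]
grip_width: 0.0853
grasp_force: 0.0
```

apply_moves(turn=[[0, 0, 0], [0, 0, 0], [0, 0, 0], [0, 0, 0], [0, 0, 0]], offset=[[0, 0, 0], [0, 0, 0], [0, 0, 0], [0, 0, 0], [0, 0, 0]], gripper=[-1, 0.3, 0.3, 0.3, 0.3])

```text
time: 9.25
eef_pos: [0.5343, -0.25, 0.0429]
eef_rot: [-0.079, 3.134, -0.003]
force: [-1.5, -2.8, 8.4]
grip_width: 0.0525
grasp_force: 61.5
```

Run:
```python
from h import *
plan((f(-.021,-.058,.037),down(.057+np.pi/2)))
```

```text
t 9.25 pos [ 0.5343 -0.25    0.0429] F [-1.5 -2.8  8.4] w 0.0525 gf 61.5 q [-0.12  0.5   0.6   1.79 -0.34  0.95  2.24]
turn [-0.002, 0.006, -0.007] off [0.0028, 0.002, 0.0059]
```

apply_moves(turn=[[0, 0, 0], [0, 0, 0], [0, 0, 0], [0, 0, 0], [0, 0, 0]], offset=[[0, 0, -0.01], [0, 0, -0.03], [0, 0, -0.06], [0, 0, -0.11], [0, 0, -0.15]], gripper=[0.3, 0.3, 0.3, 0.3, 0.3])

```text
time: 9.88
eef_pos: [0.5328, -0.2486, 0.1939]
eef_rot: [-0.08, 3.136, -0.0]
force: [0.8, 0.6, -2.0]
grip_width: 0.0523
grasp_force: 63.3
```

Run:
```python
from h import *
plan(([.50,.0,.30],down(.8)),([.5555,.198,.30],down(-.0725)))
im=eyes.snapshot("wrist")
print([(d["extent"],d["conf"]) for d in eyes.spot_in("bottle_center","wrist")[:2]],[(d["extent"],d["conf"]) for d in eyes.spot_in("jar_center","wrist")[:2]])
cv2.imwrite("pics/w4.png",im[:,:,::-1])
```

```text
t 9.88 pos [ 0.5328 -0.2486  0.1939] F [ 0.8  0.6 -2. ] w 0.0523 gf 63.3 q [-0.2   0.32  0.68  1.66 -0.21  1.23  2.15]
turn [0.002, 0.005, 0.822] off [0.0196, 0.2499, -0.1062]
turn [0.004, 0.004, 1.694] off [-0.0458, 0.4449, -0.106]
[([245.0, 190.8, 392.5, 423.9], 0.6)] [([424.8, 159.3, 503.5, 296.1], 0.95)]
```

View pics/w4.png

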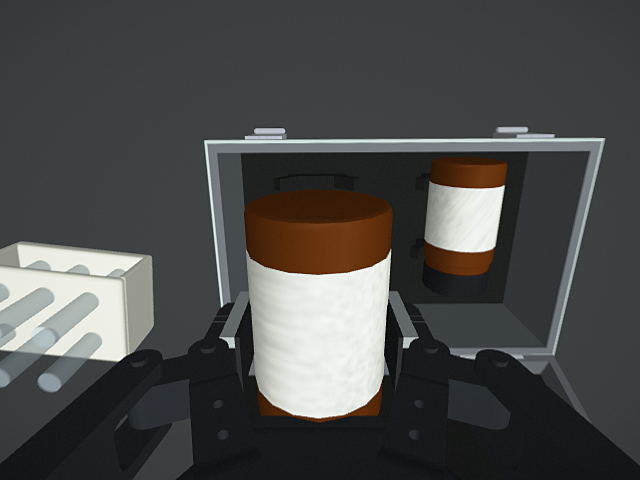

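Run:
```python
from h import *
s=status.observe();P=s["eef_pos"];M=R.from_rotvec(s["eef_rot"]).as_matrix();C=eyes.calibration("wrist")
t=np.linspace(0,6.28,60)
for dx in(.003,.006):
  for dz in(-.002,-.008):
    for p in(-.04,0,.04):
      ax=np.array([np.cos(p),0,np.sin(p)]);n=np.array([-np.sin(p),0,np.cos(p)])
      b=np.array([dx,0,dz])+.045*ax+.027*(np.outer(np.cos(t),[0,1,0])+np.outer(np.sin(t),n))
      q=proj("wrist",b@M.T+P,C);print(dx,dz,p,np.round([q[:,0].min(),q[:,0].max(),q[:,1].min(),q[:,1].max()],1))
```

```text
0.003 -0.002 -0.04 [242.5 393.3 192.9 235.4]
0.003 -0.002 0 [243.5 392.3 194.4 230. ]
0.003 -0.002 0.04 [244.5 391.3 196.1 225. ]
0.003 -0.008 -0.04 [239.  396.8 195.6 242. ]
0.003 -0.008 0 [240.  395.8 197.2 236.2]
0.003 -0.008 0.04 [241.1 394.7 198.9 230.8]
0.006 -0.002 -0.04 [242.  393.8 186.  225.6]
0.006 -0.002 0 [243.  392.8 187.6 220.3]
0.006 -0.002 0.04 [243.9 391.9 189.4 215.3]
0.006 -0.008 -0.04 [238.4 397.4 188.5 231.7]
0.006 -0.008 0 [239.4 396.4 190.2 226. ]
0.006 -0.008 0.04 [240.5 395.3 192.  220.7]
```

apply_moves(turn=[[0, 0, 0], [0, 0, 0.12], [0, 0, 0.28], [0, 0, 0.44], [0, 0, 0.6]], offset=[[0, 0, -0.03], [0, 0.01, -0.06], [0.005, 0.04, -0.09], [0.015, 0.07, -0.12], [0.02, 0.1, -0.136]], gripper=[0.3, 0.3, 0.3, 0.3, 0.3])

```text
time: 10.65
eef_pos: [0.5065, -0.1489, 0.3274]
eef_rot: [0.859, 3.019, 0.002]
force: [0.3, 0.2, -2.3]
grip_width: 0.0524
grasp_force: 63.7
```

Run:
```python
from h import *
plan(([.53,.05,.33],down(-.0725)))
```

```text
t 10.65 pos [ 0.5065 -0.1489  0.3274] F [ 0.3  0.2 -2.3] w 0.0524 gf 63.7 q [-0.48  0.07  0.73  1.61 -0.05  1.47  1.27]
turn [0.003, 0.001, 1.089] off [0.0848, 0.1814, -0.0025]
```

apply_moves(turn=[[0, 0, 0.14], [0, 0, 0.29], [0, 0, 0.45], [0, 0, 0.61], [0, 0, 0.77]], offset=[[0.012, 0.025, 0], [0.025, 0.055, 0], [0.04, 0.085, 0], [0.055, 0.115, 0], [0.07, 0.145, 0]], gripper=[0.3, 0.3, 0.3, 0.3, 0.3])

```text
time: 11.28
eef_pos: [0.5225, 0.0117, 0.3259]
eef_rot: [1.931, 2.477, 0.001]
force: [-0.2, -1.0, -2.1]
grip_width: 0.052
grasp_force: 63.7
```

apply_moves(turn=[[0, 0, 0.15], [0, 0, 0.3], [0, 0, 0.322], [0, 0, 0.322], [0, 0, 0.322]], offset=[[0.01, 0.005, 0], [0.025, 0.01, 0], [0.03, 0.01, 0], [0.03, 0.01, 0], [0.03, 0.01, 0]], gripper=[0.3, 0.3, 0.3, 0.3, 0.3])

```text
time: 11.9
eef_pos: [0.5253, 0.0413, 0.3266]
eef_rot: [2.295, 2.142, 0.003]
force: [-0.1, -0.6, -3.2]
grip_width: 0.0522
grasp_force: 63.7
```

Run:
```python
from h import *
import pickle
plan(([.5555,.198,.30],down(-.0725)))
C=eyes.calibration("wrist");im=eyes.snapshot("wrist");cv2.imwrite("pics/w5.png",im[:,:,::-1]);pickle.dump(C,open("w5.pkl","wb"))
```

```text
t 11.9 pos [0.5253 0.0413 0.3266] F [-0.1 -0.6 -3.2] w 0.0522 gf 63.7 q [-0.72  0.07  0.6   1.61 -0.04  1.47 -0.19]
turn [0.003, -0.0, 0.003] off [0.1584, 0.0193, 0.0268]
```

View pics/w5.png

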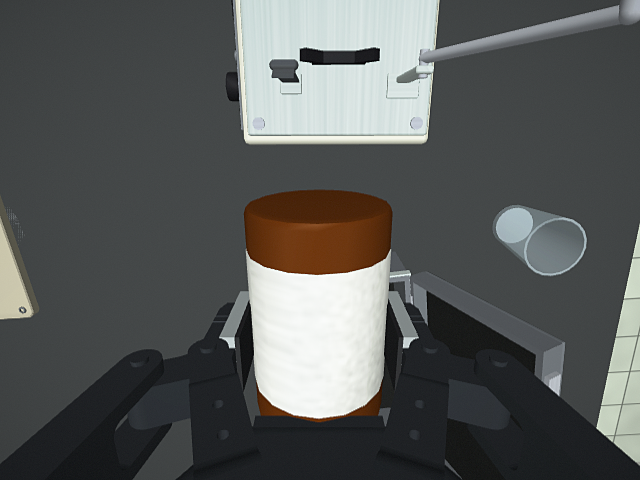

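Run:
```python
from h import *
import pickle;C=pickle.load(open("w5.pkl","rb"))
from scipy.optimize import least_squares
np.set_printoptions(precision=4,suppress=True)
def w(p,q):
    c,s=np.cos(p[2]),np.sin(p[2]);q=np.atleast_2d(q);return np.c_[p[0]+c*q[:,0]-s*q[:,1],p[1]+s*q[:,0]+c*q[:,1],q[:,2]]
p0=[.5587,.2012,-.0725]
Q=[(-.09,-.1,.085),(.09,-.1,.085),(-.09,.03,.085),(.09,.03,.085),(-.045,-.05,.175),(.062,-.049,.161),(0,-.03,.1),(0,-.035,.085),(-.045,-.05,.085),(.062,-.049,.085)]
print(proj("wrist",w(p0,Q),C).round(1).tolist())
# fit: corners + left/right edges at row 0
def g(p):
    a=proj("wrist",w(p,Q[:4]),C)
    e=lambda A,B,r:A[0]+(B[0]-A[0])*(r-A[1])/(B[1]-A[1])
    return [a[0,1]-136,a[1,1]-136,e(a[0],a[2],130)-247.5,e(a[1],a[3],130)-429,e(a[0],a[2],5)-243,e(a[1],a[3],5)-435]
r=least_squares(g,p0);print(r.x,np.round(r.fun,1), np.round(g(p0),1))
im=cv2.imread("pics/w5.png");cv2.imwrite("pics/w5c.png",cv2.resize(im[0:150,225:445],(792,540),interpolation=2))
```

```text
[[250.7, 137.5], [430.1, 138.2], [242.8, -13.4], [444.4, -12.4], [287.3, 71.7], [429.7, 73.2], [343.2, 58.5], [342.0, 66.9], [294.8, 83.8], [406.2, 83.1]]
[ 0.5554  0.2032 -0.0647] [ 0.4 -0.4  0.1 -0.9 -3.1  3.8] [1.5 2.2 2.8 1.8 0.8 7.7]
```

View pics/w5c.png

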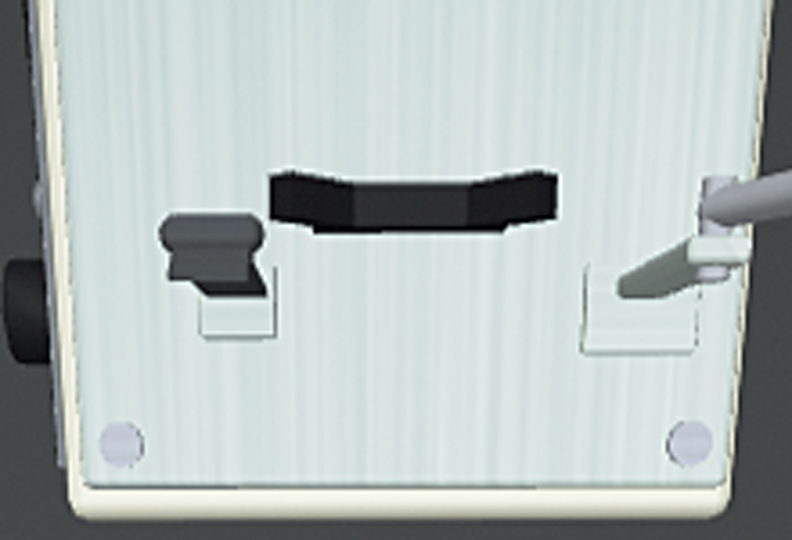

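apply_moves(turn=[[0, 0, -0.001], [0, 0, -0.001], [0, 0, -0.001], [0, 0, -0.001], [0, 0, -0.001]], offset=[[0.04, 0.005, 0], [0.09, 0.01, 0], [0.14, 0.017, 0], [0.159, 0.019, 0.02], [0.159, 0.019, 0.06]], gripper=[0.3, 0.3, 0.3, 0.3, 0.3])

```text
time: 12.58
eef_pos: [0.5563, 0.2008, 0.2664]
eef_rot: [2.292, 2.145, 0.007]
force: [0.4, -1.5, -3.1]
grip_width: 0.0521
grasp_force: 63.8
```

apply_moves(turn=[[0, 0, 0], [0, 0, 0], [0, 0, 0], [0, 0, 0], [0, 0, 0]], offset=[[0, 0, 0.05], [0, 0, 0.09], [0, 0, 0.11], [0, 0, 0.12], [0, 0, 0.12]], gripper=[0.3, 0.3, 0.3, 0.3, 0.3])

```text
time: 13.2
eef_pos: [0.5559, 0.1988, 0.1466]
eef_rot: [2.296, 2.142, 0.003]
force: [-0.1, -0.6, -2.0]
grip_width: 0.0523
grasp_force: 63.7
```

Run:
```python
from h import *
plan(([.5552,.1988,.1195],down(-.068)))
for n in("scene","side"):
    im=eyes.snapshot(n);print(n,[(d["extent"],d["conf"]) for d in eyes.spot_in("bottle_center",n)[:2]]);cv2.imwrite(f"pics/{n}3.png",im[:,:,::-1])
a=cv2.imread("pics/side3.png")[110:270,230:370];b=cv2.imread("pics/scene3.png")[110:270,300:440]
cv2.imwrite("pics/c3.png",cv2.resize(np.hstack([a,b]),(798,456),interpolation=2))
```

```text
t 13.2 pos [0.5559 0.1988 0.1466] F [-0.1 -0.6 -2. ] w 0.0523 gf 63.7 q [-0.81  0.35  0.48  1.7  -0.17  1.14 -0.36]
turn [0.002, 0.0, -0.001] off [-0.0001, -0.0008, 0.0271]
scene [([337.4, 189.5, 388.9, 211.0], 0.91), ([367.3, 172.0, 409.9, 213.1], 0.58)]
side [([282.8, 182.5, 305.1, 216.1], 0.69)]
```

View pics/c3.png

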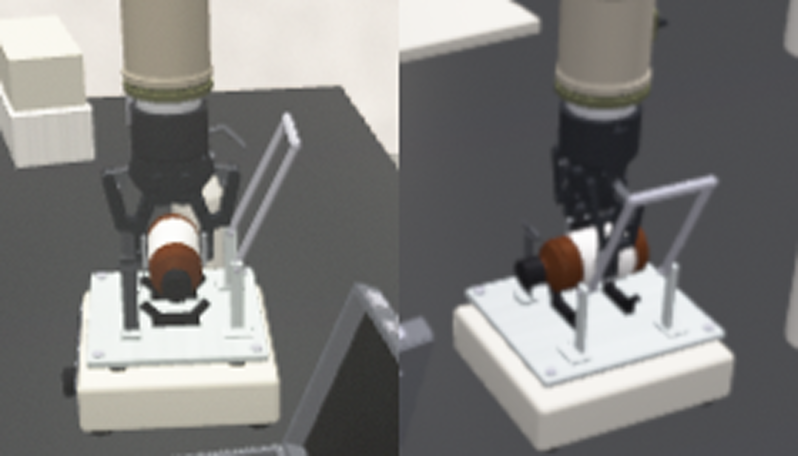

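apply_moves(turn=[[0, 0, 0], [0, 0, 0], [0, 0, 0], [0, 0, 0], [0, 0, 0]], offset=[[0, -0.0005, 0.01], [0, -0.0005, 0.018], [0, -0.0005, 0.022], [0, -0.0005, 0.024], [0, -0.0005, 0.024]], gripper=[0.3, 0.3, 0.3, 0.3, 0.3])

```text
time: 14.02
eef_pos: [0.5556, 0.1995, 0.1228]
eef_rot: [2.295, 2.142, 0.003]
force: [1.0, 0.4, -2.9]
grip_width: 0.0521
grasp_force: 63.7
```

apply_moves(turn=[[0, 0, 0], [0, 0, 0], [0, 0, 0], [0, 0, 0], [0, 0, 0]], offset=[[0, 0, 0.001], [0, 0, 0.002], [0, 0, 0.003], [0, 0, 0.003], [0, 0, 0.003]], gripper=[0.3, 0.3, 0.3, 0.3, 0.3])

```text
time: 14.65
eef_pos: [0.5556, 0.1995, 0.1199]
eef_rot: [2.295, 2.142, 0.004]
force: [-0.3, -0.9, -2.8]
grip_width: 0.0525
grasp_force: 63.7
```

apply_moves(turn=[[0, 0, 0], [0, 0, 0], [0, 0, 0], [0, 0, 0], [0, 0, 0]], offset=[[0, 0, 0.0005], [0, 0, 0.001], [0, 0, 0.0015], [0, 0, 0.0015], [0, 0, 0.0015]], gripper=[0.3, 0.3, 0.3, 0.3, 0.3])

```text
time: 15.28
eef_pos: [0.5557, 0.1997, 0.1194]
eef_rot: [2.296, 2.142, 0.005]
force: [-5.2, -0.3, 8.3]
grip_width: 0.0518
grasp_force: 65.1
```

apply_moves(turn=[[0, 0, 0], [0, 0, 0], [0, 0, 0], [0, 0, 0], [0, 0, 0]], offset=[[0, -0.001, 0], [0, -0.001, 0], [0, -0.001, 0], [0, -0.001, 0], [0, -0.001, 0]], gripper=[-0.1, -0.3, -0.7, -0.7, -0.7])

```text
time: 15.9
eef_pos: [0.5546, 0.1996, 0.1183]
eef_rot: [2.295, 2.142, 0.003]
force: [0.0, 0.8, 0.2]
grip_width: 0.0727
grasp_force: 0.0
```

apply_moves(turn=[[0, 0, 0], [0, 0, 0], [0, 0, 0], [0, 0, 0], [0, 0, 0]], offset=[[0, 0, 0], [0, 0, -0.02], [0, 0, -0.06], [0, 0, -0.11], [0, 0, -0.16]], gripper=[-0.7, -0.7, -0.7, -0.7, -0.7])

```text
time: 16.52
eef_pos: [0.5539, 0.1994, 0.2799]
eef_rot: [2.296, 2.142, 0.004]
force: [1.3, 0.3, -0.3]
grip_width: 0.0723
grasp_force: 0.0
```

Run:
```python
from h import *
from scipy.optimize import least_squares
plan(([.42,.12,.36],down(-.068)))
for n in("scene","side","wrist"):
    C=eyes.calibration(n);im=eyes.snapshot(n);cv2.imwrite(f"pics/{n}4.png",im[:,:,::-1])
    print(n,[(d["extent"],round(d["conf"],2)) for d in eyes.spot_in("bottle_center",n)[:2]],[(d["extent"],round(d["conf"],2)) for d in eyes.spot_in("keeper_bar",n)[:2]])
    # predicted bottle extent
    t=np.linspace(0,6.28,60);pts=[]
    for a,r in((.045,.027),(-.045,.027),(-.083,.015),(-.065,.015)):
        for k in t:
            l=[r*np.cos(k),a,.121+r*np.sin(k)];c,s=np.cos(-.068),np.sin(-.068)
            pts.append([.5555+c*l[0]-s*l[1],.2035+s*l[0]+c*l[1],l[2]])
    q=proj(n,pts,C);print(" pred",q.min(0).round(1),q.max(0).round(1))
```

```text
t 16.52 pos [0.5539 0.1994 0.2799] F [ 1.3  0.3 -0.3] w 0.0723 gf 0.0 q [-0.84  0.24  0.5   1.53 -0.12  1.39 -0.4 ]
turn [0.003, -0.0, -0.001] off [-0.0884, -0.1279, -0.0805]
scene [([340.9, 193.7, 387.5, 220.0], 0.81)] [([366.2, 171.3, 411.0, 211.8], 0.85)]
 pred [338.8 194.9] [386.3 220.7]
side [([280.9, 194.2, 302.6, 226.4], 0.67)] [([311.6, 147.6, 336.7, 204.3], 0.66), ([274.1, 286.7, 318.7, 314.0], 0.19)]
 pred [281.5 192.8] [300.8 225.3]
wrist [([287.1, 157.4, 354.0, 312.7], 0.7)] [([393.8, 167.3, 640.0, 401.4], 0.59)]
 pred [286.7 156.1] [355.6 313.2]
```

```bash
cat >> h.py <<'E'
cs,ss=np.cos(-.068),np.sin(-.068)
g=lambda x,y,z:[.5555+cs*x-ss*y,.2035+ss*x+cs*y,z]
kb=lambda th:g(.062-.135*np.cos(th),0,.155+.135*np.sin(th))
E
python3 - <<'E'
from h import *
np.set_printoptions(precision=4,suppress=True)
A=[ray("scene",396,176.7),ray("side",332.2,155.7)]
L=np.zeros((3,3));b=np.zeros(3)
for o,d in A:
    d=d/np.linalg.norm(d);I=np.eye(3)-np.outer(d,d);L+=I;b+=I@o
X=np.linalg.solve(L,b);print(X)
for th in(1.9,2.0,2.05):print(th,np.array(kb(th)),proj("scene",kb(th)),proj("side",kb(th)))
# wrist image: bright bar segmentation near predicted
C=eyes.calibration("wrist");print(proj("wrist",[kb(2.05),g(.124,.04,.275),g(.124,-.04,.275)],C))
plan((g(.124,0,.32),down(-.068)))
E
```

```text
[0.6751 0.1979 0.2764]
1.9 [0.6609 0.1963 0.2828] [[392.2387 172.4493]] [[327.2188 153.7093]]
2.0 [0.6734 0.1955 0.2778] [[394.7843 176.4477]] [[331.6752 155.3112]]
2.05 [0.6795 0.1951 0.2748] [[396.0059 178.5954]] [[333.8191 156.2701]]
[[620.8945 306.6743]
 [647.495  214.0324]
 [597.9629 385.7688]]
t 16.98 pos [0.5537 0.1994 0.2771] F [-0.   0.3 -0.4] w 0.0728 gf 0.0 q [-0.84  0.24  0.5   1.54 -0.12  1.39 -0.4 ]
turn [0.001, 0.001, -0.001] off [0.0043, 0.1256, -0.0427]
```

apply_moves(turn=[[0, 0, 0], [0, 0, 0], [0, 0, 0], [0, 0, 0], [0, 0, 0]], offset=[[0, 0, -0.05], [0, 0.03, -0.075], [0.003, 0.085, -0.075], [0.006, 0.122, -0.075], [0.006, 0.122, -0.06]], gripper=[-0.2, -0.2, -0.2, -0.2, -0.2])

```text
time: 17.6
eef_pos: [0.678, 0.1963, 0.3361]
eef_rot: [2.296, 2.14, -0.0]
force: [-0.6, -0.0, -0.5]
grip_width: 0.0513
grasp_force: 0.0
```

Run:
```python
from h import *
plan(([.676,.197,.268],down(-.068)))
C=eyes.calibration("wrist");im=eyes.snapshot("wrist");cv2.imwrite("pics/w6.png",im[:,:,::-1])
print([(d["extent"],round(d["conf"],2)) for d in eyes.spot_in("keeper_bar","wrist")[:3]])
for th in(1.95,2.02,2.05):
  P=np.array(kb(th));u=np.array([-ss,cs,0]);print(th,proj("wrist",[P-.04*u,P,P+.04*u],C).round(1).tolist())
g_=cv2.cvtColor(im,cv2.COLOR_RGB2GRAY)
for r in range(180,330,15):print(r,g_[r,240:400:5].tolist())
```

```text
t 17.6 pos [0.678  0.1963 0.3361] F [-0.6 -0.  -0.5] w 0.0513 gf 0.0 q [-0.66  0.53  0.54  1.06 -0.26  1.61 -0.27]
turn [0.002, 0.002, -0.003] off [0.0007, -0.0022, 0.0681]
[([241.4, 163.8, 323.9, 335.8], 0.97), ([176.1, 350.4, 327.7, 467.3], 0.47)]
1.95 [[301.8, 330.2], [300.6, 268.5], [299.2, 198.8]]
2.02 [[316.2, 326.7], [315.9, 265.9], [315.6, 197.3]]
2.05 [[322.2, 325.1], [322.2, 264.6], [322.2, 196.6]]
180 [233, 233, 235, 233, 237, 148, 172, 176, 169, 153, 226, 226, 89, 78, 76, 75, 78, 77, 77, 76, 76, 77, 76, 76, 77, 76, 76, 77, 76, 74, 78, 76]
195 [234, 234, 235, 234, 237, 238, 237, 237, 239, 236, 254, 140, 167, 205, 211, 211, 121, 76, 76, 76, 77, 75, 77, 76, 77, 76, 76, 76, 76, 76, 77, 76]
210 [231, 231, 233, 233, 239, 236, 235, 237, 237, 234, 250, 232, 119, 197, 214, 205, 132, 75, 77, 77, 76, 77, 76, 78, 76, 76, 77, 76, 77, 77, 76, 78]
225 [233, 230, 231, 230, 235, 234, 233, 237, 235, 231, 254, 235, 118, 196, 214, 207, 133, 77, 76, 78, 78, 78, 77, 78, 76, 76, 76, 77, 76, 76, 77, 77]
240 [235, 229, 205, 234, 163, 168, 219, 236, 233, 230, 255, 239, 116, 193, 212, 206, 133, 77, 77, 76, 77, 76, 76, 77, 77, 77, 77, 76, 77, 77, 75, 76]
255 [231, 229, 171, 155, 176, 246, 231, 228, 231, 231, 177, 242, 107, 190, 212, 208, 135, 77, 76, 76, 76, 77, 76, 76, 76, 76, 76, 76, 77, 77, 76, 75]
270 [226, 231, 226, 227, 164, 170, 129, 197, 212, 245, 104, 246, 115, 188, 211, 208, 137, 75, 76, 77, 75, 76, 77, 76, 76, 76, 77, 76, 77, 78, 76, 77]
285 [76, 75, 76, 76, 76, 76, 69, 175, 156, 95, 76, 76, 75, 186, 212, 209, 137, 76, 77, 76, 77, 76, 77, 77, 78, 75, 77, 77, 77, 77, 75, 77]
300 [138, 140, 24, 19, 83, 76, 75, 76, 75, 176, 168, 145, 74, 182, 212, 208, 139, 76, 77, 77, 75, 77, 77, 76, 76, 76, 76, 75, 23, 28, 140, 140]
315 [139, 21, 22, 23, 48, 74, 75, 75, 76, 75, 76, 102, 175, 166, 212, 210, 142, 76, 76, 75, 76, 76, 76, 75, 76, 75, 76, 78, 25, 23, 31, 144]
```

apply_moves(turn=[[0, 0, 0], [0, 0, 0], [0, 0, 0], [0, 0, 0], [0, 0, 0]], offset=[[0, -0.005, 0.02], [0, -0.005, 0.05], [0, -0.005, 0.066], [0, -0.005, 0.066], [0, -0.005, 0.066]], gripper=[-0.2, -0.2, -0.2, 0, 0])

```text
time: 18.32
eef_pos: [0.6715, 0.1976, 0.2742]
eef_rot: [2.295, 2.142, 0.006]
force: [-0.7, 0.2, 0.2]
grip_width: 0.0427
grasp_force: 0.0
```

apply_moves(turn=[[0, 0, 0], [0, 0, 0], [0, 0, 0], [0, 0, 0], [0, 0, 0]], offset=[[0, 0, 0], [0, 0, 0], [0, 0, 0], [0, 0, 0], [0, 0, 0]], gripper=[1, 1, 1, 1, 1])

```text
time: 18.95
eef_pos: [0.6718, 0.1974, 0.2736]
eef_rot: [2.295, 2.141, 0.006]
force: [2.2, -0.6, 5.4]
grip_width: 0.0078
grasp_force: 58.8
```

apply_moves(turn=[[0, 0, 0], [0, 0, 0], [0, 0, 0], [0, 0, 0], [0, 0, 0]], offset=[[0, -0.0243, -0.0082], [0, -0.051, -0.0116], [0, -0.0779, -0.0097], [0, -0.1039, -0.0025], [0, -0.1279, 0.0097]], gripper=[1, 1, 1, 1, 1])

```text
time: 19.58
eef_pos: [0.5435, 0.206, 0.2627]
eef_rot: [2.295, 2.141, 0.006]
force: [9.9, 1.9, -10.6]
grip_width: 0.0076
grasp_force: 61.1
```

apply_moves(turn=[[0, 0, 0], [0, 0, 0], [0, 0, 0], [0, 0, 0], [0, 0, 0]], offset=[[0, -0.0211, 0.0168], [0, -0.0385, 0.0374], [0, -0.0514, 0.061], [0, -0.0579, 0.0802], [0, -0.0579, 0.0802]], gripper=[1, 1, 1, 1, 1])

```text
time: 20.2
eef_pos: [0.4864, 0.2105, 0.1812]
eef_rot: [2.295, 2.142, 0.005]
force: [6.0, 1.0, -3.2]
grip_width: 0.0074
grasp_force: 61.8
```

Run:
```python
from h import *
q=kb(.12);plan(([q[0],q[1],q[2]-.008],down(-.068)))
for n in("scene","side"):
    eyes.snapshot(n);print(n,[(d["extent"],round(d["conf"],2)) for d in eyes.spot_in("bottle_center",n)[:2]])
```

```text
t 20.2 pos [0.4864 0.2105 0.1812] F [ 6.   1.  -3.2] w 0.0074 gf 61.8 q [-0.94  0.17  0.49  1.82 -0.08  1.17 -0.49]
turn [0.004, -0.001, -0.001] off [-0.0023, -0.0027, 0.018]
scene [([339.5, 192.8, 389.9, 220.2], 0.96)]
side [([278.9, 195.3, 302.4, 227.9], 0.71), ([264.2, 181.8, 311.1, 207.9], 0.54)]
```

apply_moves(turn=[[0, 0, 0], [0, 0, 0], [0, 0, 0], [0, 0, 0], [0, 0, 0]], offset=[[0, -0.002, 0.009], [0, -0.0032, 0.0172], [0, -0.004, 0.025], [0, -0.0042, 0.0335], [0, -0.0042, 0.0335]], gripper=[1, 1, 1, 1, 1])

```text
time: 21.02
eef_pos: [0.4827, 0.2111, 0.1487]
eef_rot: [2.295, 2.142, 0.007]
force: [6.0, 2.2, 0.2]
grip_width: 0.0077
grasp_force: 63.8
```

apply_moves(turn=[[0, 0, 0], [0, 0, 0], [0, 0, 0], [0, 0, 0], [0, 0, 0]], offset=[[0, 0, 0.001], [0, 0, 0.002], [0, 0, 0.003], [0, 0, 0.003], [0, 0, 0.003]], gripper=[1, 1, 1, 1, 1])

```text
time: 21.65
eef_pos: [0.4829, 0.2113, 0.1479]
eef_rot: [2.295, 2.143, 0.008]
force: [-4.9, -2.1, 24.2]
grip_width: 0.0079
grasp_force: 66.3
```

apply_moves(turn=[[0, 0, 0], [0, 0, 0], [0, 0, 0], [0, 0, 0], [0, 0, 0]], offset=[[0, 0, -0.002], [0, 0, -0.002], [0, 0, -0.002], [0, 0, -0.002], [0, 0, -0.002]], gripper=[1, 0.35, 0.35, 0.35, 0.35])

```text
time: 22.28
eef_pos: [0.4818, 0.2105, 0.1474]
eef_rot: [2.295, 2.142, 0.003]
force: [-0.5, 0.0, 0.9]
grip_width: 0.0277
grasp_force: 0.0
```

apply_moves(turn=[[0, 0, 0], [0, 0, 0], [0, 0, 0], [0, 0, 0], [0, 0, 0]], offset=[[0, 0, -0.02], [0, 0, -0.05], [0, 0, -0.05], [0, 0, -0.05], [0, 0, -0.05]], gripper=[0.35, 0.35, 1, 1, 1])

```text
time: 22.9
eef_pos: [0.4815, 0.2104, 0.1968]
eef_rot: [2.295, 2.142, 0.001]
force: [0.3, -0.3, -0.6]
grip_width: -0.0004
grasp_force: 0.0
```

apply_moves(turn=[[0, 0, 0], [0, 0, 0], [0, 0, 0], [0, 0, 0], [0, 0, 0]], offset=[[0, 0, 0.012], [0, 0, 0.02], [0, 0, 0.024], [0, 0, 0.0265], [0, 0, 0.0275]], gripper=[1, 1, 1, 1, 1])

```text
time: 23.52
eef_pos: [0.4821, 0.2106, 0.1707]
eef_rot: [2.296, 2.142, 0.004]
force: [-3.8, -1.8, 9.0]
grip_width: 0.0004
grasp_force: 4.7
```

apply_moves(turn=[[0, 0, 0], [0, 0, 0], [0, 0, 0], [0, 0, 0], [0, 0, 0]], offset=[[0, 0, -0.03], [0, 0, -0.08], [0, 0, -0.13], [0, 0, -0.17], [0, 0, -0.17]], gripper=[1, 1, 1, 1, 1])

```text
time: 24.15
eef_pos: [0.4827, 0.211, 0.3435]
eef_rot: [2.295, 2.142, 0.013]
force: [0.5, 1.0, -1.5]
grip_width: 0.0004
grasp_force: 0.0
```

Run:
```python
from h import *
plan()
for n in("scene","side","wrist"):
    im=eyes.snapshot(n)
    for k in("bottle_center","keeper_bar","lid","jar_center"):print(n,k,[(d["extent"],round(d["conf"],2)) for d in eyes.spot_in(k,n)[:1]])
    u=np.array([-ss,cs,0]);P=np.array(kb(0));print(" bar pred shut",proj(n,[P-.04*u,P+.04*u]).round(1).tolist(), "0.1:",proj(n,[np.array(kb(.1))-.04*u]).round(1).tolist())
```

```text
t 24.15 pos [0.4827 0.211  0.3435] F [ 0.5  1.  -1.5] w 0.0004 gf 0.0 q [-0.97  0.06  0.5   1.58 -0.03  1.5  -0.54]
scene bottle_center [([338.7, 194.5, 388.0, 220.3], 0.78)]
scene keeper_bar [([348.2, 180.7, 388.8, 208.4], 0.75)]
scene lid [([197.2, 221.6, 314.2, 303.6], 0.69)]
scene jar_center [([346.3, 184.3, 387.1, 207.5], 0.72)]
 bar pred shut [[343.4, 188.6], [367.8, 182.8]] 0.1: [[343.7, 184.5]]
side bottle_center [([281.0, 193.9, 304.7, 227.0], 0.88)]
side keeper_bar [([261.5, 188.4, 311.7, 210.5], 0.6)]
side lid [([334.2, 209.5, 403.4, 338.9], 0.64)]
side jar_center [([274.7, 288.9, 318.2, 314.4], 0.83)]
 bar pred shut [[265.0, 203.7], [265.5, 192.2]] 0.1: [[265.0, 199.4]]
wrist bottle_center [([364.5, 155.2, 423.3, 286.4], 0.96)]
wrist keeper_bar [([310.6, 164.4, 479.4, 259.7], 0.85)]
wrist lid [([309.9, 161.5, 479.4, 259.4], 0.18)]
wrist jar_center []
 bar pred shut [[320.1, 254.8], [320.2, 169.1]] 0.1: [[321.0, 260.1]]
```

All consistent: bottle in the cradle, keeper home, lid open, jar in place.

```bash
python3 -c "
from h import *
print(env.job_done())"
```

```text
the job is handed in; nothing more can be done
None
```

The job is handed in at about 24 s of the 72 s allowed, but the judge returned no verdict. By my own checks the lid is open, the bottle is seated in the cradle, the keeper is home under its clips (bar felt at its shut height), and the jar is still in the case.

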